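# Load a cover plate under the spring clip of a measuring nest

### The job

On the measuring machine's fixture plate one blue nest already has its aluminium cover clamped; in the other the cover still lies in the channel in front of the spring clip. With one fingertip press that clip's red thumb bar down and hold it so that its nose stays up, while the other fingertip pushes the cover along the channel beneath the nose, fully home against the end stop; only then let the clip come down on the cover and move clear. Only push the cover, never pick it up, don't let the nose press or rub on it before it is home, and leave the loaded nest and the other things alone.

Things in the scene. Friction and masses are not known exactly. Their poses are not given: they have to be found in the camera images.
- nest: Blue nest to be loaded, fixed on the 12 mm thick fixture plate. Origin: on its underside, in the middle of the channel's width (world z 0.012). x: sliding direction, towards the end stop; y: across, to the clip; z up. Channel floor at z 12 mm, x -65 to +45 mm, 46 mm wide (y -23 to +23) between two steel rails 5 mm high and 7 mm wide. When home the cover's centre is at x +25 mm.
- nest_stop (a point): Foot of the nest's end stop: middle of the face that the cover comes up against, at the channel floor (nest x +45, y 0, z 12 mm). The stop is 11 mm high, 60 mm wide, 13 mm thick.
- nest_hinge (a point): Middle of the clip's hinge axis, which runs along the nest's x (nest x 21, y 38, z 24 mm). The hinge cheeks stand at nest x 5 to 37 mm, y 31 to 45 mm, their top at nest z 29 mm.
- cover: Loose aluminium cover plate to be pushed home, 40 mm (x, along the channel) by 44 mm (y) by 8 mm thick, about 40 g. Origin: centre of its underside. It starts lying in the channel of the nest, short of the clip's nose, its axes along the nest's (1 mm of play to each rail).
- clip (a joint): Turn of the nest's spring clip, rad. 0: shut on nothing, lip 3 mm above the channel floor, blocking the cover. Grows as the thumb bar goes down and the nose rises: 0.22 lip resting on the cover's top, from 0.30 lip clear of the cover, 0.48 thumb bar level, 0.60 end of travel. Springs shut when let go; holding it open takes about 5 to 10 N.
- clip_bar (a point): Centre of the upper face of the clip's red thumb bar; moves with it. Bar: 72 mm long (nest x -17 to +55 mm), 36 mm wide (nest y 48 to 84 mm), 3 mm thick; press it, or slide along it, anywhere. Level (clip 0.48) its top is 3 mm above the channel floor, 8 mm under it is free; 30 mm from the hinge it falls 3 mm per 0.1 rad. At rest it slopes up outwards, outer edge 22 mm higher.
- clip_lip (a point): Underside of the lip at the end of the clip's steel nose (moves with the clip). The nose is 12 mm wide along nest x (15 to 27 mm); the lip bears on the cover at nest y 14 mm.
- full_nest: The other blue nest, the same in every dimension, already loaded: leave alone. Origin and axes as for the nest.
- full_clip (a joint): Turn of the loaded nest's clip, rad; about 0.22, resting on its cover.
- full_cover: The cover clamped in the loaded nest, same size as the cover; leave in place. Origin: centre of its underside.
- gauge_block: Steel gauge block, 35 x 12 x 30 mm high, standing on the fixture plate between the nests; leave alone. Origin: centre of its underside.
- standoff: Steel standoff post, 24 mm across the foot, 46 mm high, on the fixture plate; leave alone. Origin: centre of its underside.
- housing: U-shaped aluminium housing, 75 x 55 x 57 mm high, on the table to the right; leave alone. Origin: centre of its underside.
- bottle: White closed bottle, 56 mm across, 150 mm high, to the left; leave alone. Origin: centre of its underside.
- ref_ball: Reference ball on a dark stand, 60 mm across the foot, 110 mm high, to the left; leave alone. Origin: centre of its underside.
- screwdriver: Screwdriver lying on the table to the right; leave alone. Origin: on its axis, at the table.
Mind the look-alikes: they are no part of the job. What is shaped like the cover but green, orange or purple is not meant.

How it is judged:
By the outcome, as a careful person would: the job done as asked, in the order asked, and still so for the second after the job is handed in, with the robot touching nothing.
It also fails if it takes over 38 s, if anything falls off the work surface, if the arm or the gripper's body presses on something with over 40 N, if the wrist force passes 120 N, or if a joint passes its speed limit or range.

### The arm

A 6-joint arm with a two-finger parallel gripper is mounted at the origin on the work surface. World frame = base frame: x ahead of the robot, y to its left, z up, the work surface at z = 0. Lengths are in mm, angles in degrees, forces in N, time in s.
With the tool pointing down it reaches from about 400 to 925 mm from the base axis. Payload 3.4 kg.
Tool frame: the origin (TCP) lies on the centre line of the jaws, within the pads' length; the fingertips stand 14 mm ahead of it and the grasp point (between the pads) lies 5 mm behind it; z points along the fingers, y is the direction in which the jaws open and shut (so a half turn about z gives the same grasp; the last joint's range is limited). The gripper opens to 85 mm and grips with 20 to 120 N. Pads are 22 mm wide; open, the fingers measure 114 mm over their backs; the gripper's body (76 mm by 85 mm) begins 54 mm behind the grasp point. The pads swing forward as they close: fully open they stand 13 mm farther back than shut.
Start: joints at [-80.357, 17.578, 86.31, -0, 76.112, -4.211], TCP at [137.659, -558.284, 245.305] pointing down, gripper open.
Joint ranges: [-179.03, 179.03], [-60, 130.46], [8.19, 133.38], [-81.62, 261.62], [5.75, 156.47], [-153.77, 153.77]. Speed limits (degrees/s): [147.25, 147.25, 180, 180, 180, 180].

### API

Orientations are given as [roll, pitch, yaw] about the fixed x, y, z axes, in that order (R = Rz(yaw) Ry(pitch) Rx(roll)).
In Python, from workcell import env gives the robot as it stands. The module is installed in compiled form; this text tells all that it offers.
- The arm moves only by the tool carry_out, never from a script. Its arguments are lists of equal length, an entry for each row: "slide": the shift along the world's x, y, z in mm, a list of three; "twist": the turn about the world's z in rad; "fingers": the opening, from 0 (shut) to 1 (fully open). In form: {"slide": [[x, y, z], ...], "twist": [twist, ...], "fingers": [fingers, ...]}. A call has 1 to 5 rows; each row shifts and turns the commanded pose from where the row before left it; what a row does not reach is not made up. A row lasts 1/8 s, in which the tool goes at most 62.5 mm and 10.7 degrees, less where a joint would pass 70% of its speed; a pose out of reach is approached as far as the arm can. A call with a gripper value outside its range is refused whole. The fingers move at their own pace and stop on an object; "grip_force" is the grip in N (left out, the last holds). Time passes only in rows, so rows that do not move let the fingers close. It gives the time, the measured TCP pose, the force and the opening at its end, in the units of the state.
- env.state(): the state, without advancing time (a new reading comes with each control period).
- env.read_camera(name): name is "scene" or "top" or "wrist"; returns a dict with "img" (420x560x3 uint8, red, green, blue), "fx", "fy", "cx", "cy" (pixels), "extrinsics" (4x4, takes a point from camera to world coordinates); the wrist camera has in their place "mount" (4x4, takes a point from camera to tool coordinates, whose origin is the TCP and whose axes are the flange's). Camera axes: x right, y up, looking along -z (the intrinsics and any distortion apply to the point x, -y, -z); pixel columns grow to the right and rows downward; lengths in mm; the calibration is good to about 2 mm. A picture is of the moment at which its call begins: read the wrist's pose just before it. There is no depth.
- env.finish_job(): hands the job in, once; it reports no verdict.
The state is a dict: "t": time; "q": joint angles; "dq": joint speeds; "tau": joint torques, N m; "tcp_pos": TCP position; "tcp_rot": TCP orientation; "ft_force": force on the tool from outside, world axes, zero at the start; "ft_torque": the same for the moment, N m; "opening": finger opening in mm.
Only numpy, scipy, OpenCV 4.12 (cv2) and the standard library are available. Lean on these libraries where they do the work, as an engineer would, in place of code of your own. Each camera call takes 0.05 s, during which the arm holds its last target. There are 200 camera calls.

## Working session

There is one attempt and no reset: what is moved stays moved. The work goes in short steps, Python scripts to look and compute and a tool call to move; the robot and the scene stay as the last step left them, time stands still between calls to the robot, and variables do not carry over. Pictures are saved under pics/ and viewed, on a budget of 10 in all, crops included, one or two more only if the job needs it, and the job is handed in when it is done.

Besides the shell and the picture viewer there is one more tool, called as name(argument=value, ...) on one line, values as JSON. carry_out: Moves the arm, as the interface text tells. Its arguments: {"type":"object","properties":{"slide":{"type":"array"},"twist":{"type":"array"},"fingers":{"type":"array"},"grip_force":{"type":"number"}},"required":["slide","twist","fingers"]}

```bash
mkdir -p pics
cat > h.py <<'E'
import numpy as np,cv2
from workcell import env
def ray(c,u,v,z,T=None):
    T=np.array(c["extrinsics"]) if T is None else T
    d=T[:3,:3]@np.array([(u-c["cx"])/c["fx"],-(v-c["cy"])/c["fy"],-1.])
    o=T[:3,3]; return o+d*(z-o[2])/d[2]
E
python3 - <<'E'
from h import *
s=env.state(); print({k:np.round(v,2).tolist() for k,v in s.items()})
for n in("top","scene"):
    c=env.read_camera(n); cv2.imwrite(f"pics/{n}0.png",c["img"][:,:,::-1])
    np.save(f"pics/{n}0.npy",c,allow_pickle=True)
    print(n,[k for k in c],c["fx"],c["cx"],c["cy"],np.round(c["extrinsics"],3).tolist(),{k:v for k,v in c.items() if 'dist' in k})
E
```

```text
{'t': 0.0, 'q': [-80.36, 17.62, 86.38, -0.0, 76.11, -4.21], 'dq': [-0.01, -0.0, 0.05, 0.01, -0.05, -0.0], 'tau': [-0.0, -45.76, -25.19, -0.0, 0.01, 0.0], 'tcp_pos': [137.55, -557.61, 244.38], 'tcp_rot': [-179.88, -0.01, 13.86], 'ft_force': [-0.33, 0.1, 0.43], 'ft_torque': [-0.02, -0.02, -0.01], 'opening': 85.81}
top ['img', 'fx', 'fy', 'cx', 'cy', 'extrinsics'] 509.5577685230927 274.5097929987901 205.62709446089667 [[0.007, 0.998, -0.058, 388.594], [-1.0, 0.007, -0.003, -29.821], [-0.002, 0.058, 0.998, 1631.462], [0.0, 0.0, 0.0, 1.0]] {}
scene ['img', 'fx', 'fy', 'cx', 'cy', 'extrinsics'] 441.39794885198717 279.8519438722492 205.66076920933912 [[0.686, -0.466, 0.558, 1106.722], [0.727, 0.418, -0.545, -642.6], [0.021, 0.78, 0.625, 769.253], [0.0, 0.0, 0.0, 1.0]] {}
```

View pics/top0.png

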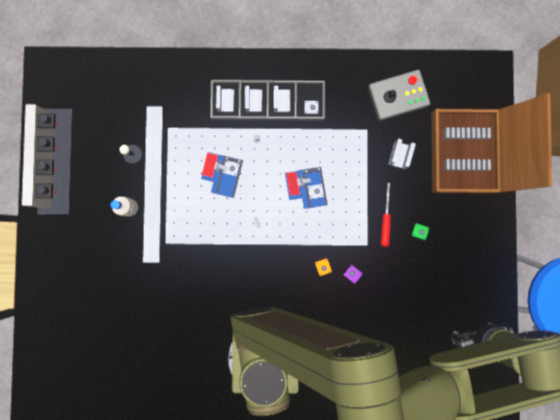

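View pics/scene0.png

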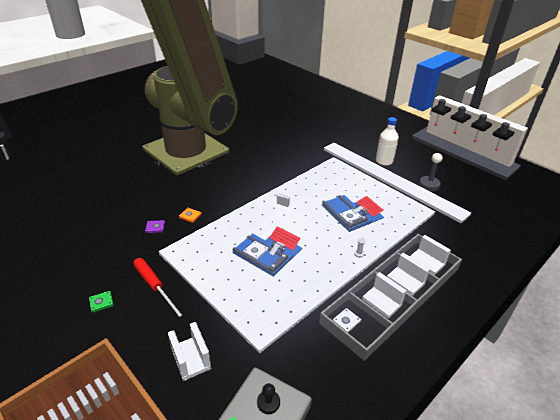

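The top view shows two nests, near pixels (223,173) and (307,187). In the scene view they are at (352,212) and (268,250). I'll zoom in on both.

Run:
```python
from h import *
t=np.load("pics/top0.npy",allow_pickle=True).item();s=np.load("pics/scene0.npy",allow_pickle=True).item()
f=lambda c,x,y,w,h:cv2.resize(c["img"][y:y+h,x:x+w,::-1],(400,300),interpolation=cv2.INTER_CUBIC)
a=np.vstack([np.hstack([f(t,190,143,72,54),f(t,272,160,72,54)]),np.hstack([f(s,310,180,80,60),f(s,225,220,80,60)])])
cv2.imwrite("pics/crop1.png",a)
im=t["img"].astype(int);R,G,B=im[...,0],im[...,1],im[...,2]
blue=((B>R+50)&(B>G+30));red=(R>G+80)&(R>B+80)
for nm,m,z in(("blue",blue,20),("red",red,40)):
    n,l,st,ce=cv2.connectedComponentsWithStats(m.astype(np.uint8))
    for i in range(1,n):
        if st[i,4]>60: 
            print(nm,st[i],np.round(ray(t,*ce[i],z)).tolist(),cv2.minAreaRect(np.argwhere(l==i)[:,::-1].astype(np.float32)))
```

```text
blue [201 169  20  25 177] [561.0, 170.0, 20.0] ((214.01724243164062, 181.7069091796875), (20.746417999267578, 21.009031295776367), 66.80140686035156)
blue [306 171  16  15 189] [570.0, -150.0, 20.0] ((313.45001220703125, 178.14999389648438), (13.435029029846191, 14.7078218460083), 81.8698959350586)
blue [217 173  20  24 341] [547.0, 127.0, 20.0] ((226.7059326171875, 184.67648315429688), (15.279744148254395, 22.313274383544922), 14.03624439239502)
blue [285 174  24  35 210] [514.0, -105.0, 20.0] ((296.48651123046875, 190.91893005371094), (37.154170989990234, 18.741485595703125), 80.53767395019531)
blue [310 196  16  12 142] [495.0, -160.0, 20.0] ((317.12164306640625, 201.729736328125), (9.370742797851562, 15.124707221984863), 80.53767395019531)
blue [110 200  11   9  82] [483.0, 481.0, 20.0] ((115.0, 204.0), (8.0, 10.0), 90.0)
blue [ 528  258   32   77 1888] [199.0, -877.0, 20.0] ((543.5, 296.0), (76.0, 31.0), 90.0)
red [408  75  10  10  69] [884.0, -460.0, 40.0] ((412.50006103515625, 79.5000228881836), (8.485280990600586, 8.485280990600586), 45.0)
red [202 153  16  24 241] [608.0, 181.0, 40.0] ((209.2647247314453, 164.44119262695312), (10.914102554321289, 22.070741653442383), 14.03624439239502)
red [287 172  13  23 210] [551.0, -81.0, 40.0] ((292.43206787109375, 183.13772583007812), (21.930335998535156, 9.64443302154541), 79.3803482055664)
red [381 214  10  33 267] [407.0, -373.0, 40.0] ((385.53985595703125, 229.90267944335938), (8.381393432617188, 32.19519805908203), 3.814074993133545)
```

View pics/crop1.png

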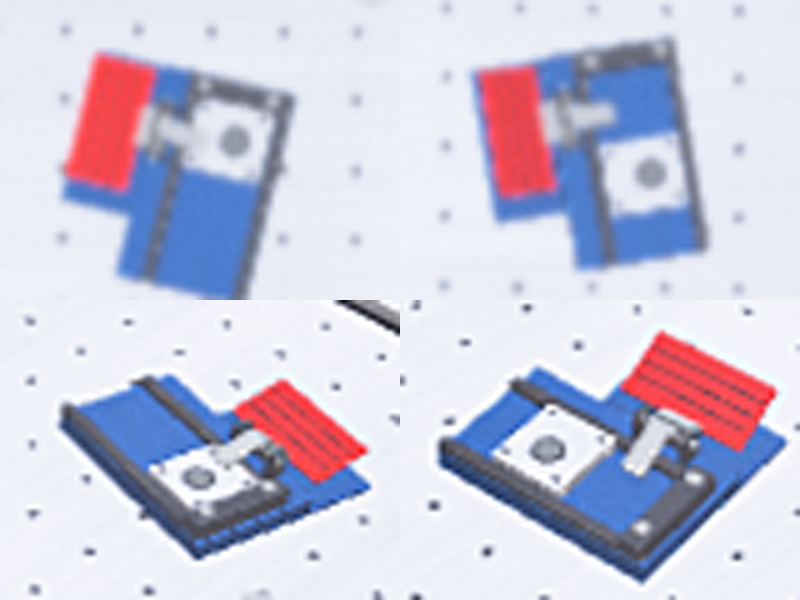

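The right-hand nest (top pixel about (307,187)) has its cover short of the nose, so that is the one to load. The left-hand nest is already clamped. I'll fly to a view pose above the right nest while turning the jaws.

carry_out(slide=[[30,36,0],[30,36,0],[30,36,0],[30,36,0],[30,36,0]], twist=[-0.05,-0.05,-0.05,-0.05,-0.05], fingers=[0.78,0.78,0.78,0.78,0.78])

```text
t: 0.72
tcp_pos: [288.3, -376.8, 245.0]
tcp_rot: [-180.0, 0.0, -0.6]
ft_force: [0.2, 0.3, -1.1]
opening: 66.6
```

carry_out(slide=[[30,36,0],[30,36,0],[30,36,0],[30,36,0],[30,36,0]], twist=[-0.05,-0.05,-0.05,-0.05,-0.05], fingers=[0.78,0.78,0.78,0.78,0.78])

```text
t: 1.35
tcp_pos: [438.2, -196.9, 245.0]
tcp_rot: [-180.0, 0.0, -14.9]
ft_force: [1.0, -0.5, -0.3]
opening: 66.3
```

carry_out(slide=[[30,36,-10],[30,36,-20],[0,0,0]], twist=[-0.05,-0.06,0], fingers=[0.78,0.78,0.78])

```text
t: 1.72
tcp_pos: [498.1, -123.5, 213.4]
tcp_rot: [-180.0, 0.2, -20.9]
ft_force: [-1.0, -0.1, 0.4]
opening: 66.9
```

```bash
cat >> h.py <<'E'
from scipy.spatial.transform import Rotation as Ro
def wrist(name):
    s=env.state(); c=env.read_camera("wrist"); cv2.imwrite(f"pics/{name}.png",c["img"][:,:,::-1])
    T=np.eye(4);T[:3,:3]=Ro.from_euler("xyz",s["tcp_rot"],degrees=True).as_matrix();T[:3,3]=s["tcp_pos"]
    c["T"]=T@np.array(c["mount"]); np.save(f"pics/{name}.npy",c,allow_pickle=True)
    return s,c
E
python3 - <<'E'
from h import *
s,c=wrist("w1"); print(s["t"],np.round(s["tcp_pos"],1),np.round(s["tcp_rot"],1),s["opening"],s["ft_force"],np.round(c["mount"],2).tolist(),c["fx"])
E
```

```text
1.725 [ 498.1 -123.5  213.4] [-180.     0.2  -20.9] 66.88332527672036 [-1.02853816 -0.06722136  0.37290348] [[0.0, 0.95, 0.32, 82.79], [1.0, -0.0, 0.0, 0.36], [0.0, 0.32, -0.95, -128.19], [0.0, 0.0, 0.0, 1.0]] 362.35650461138164
```

View pics/w1.png

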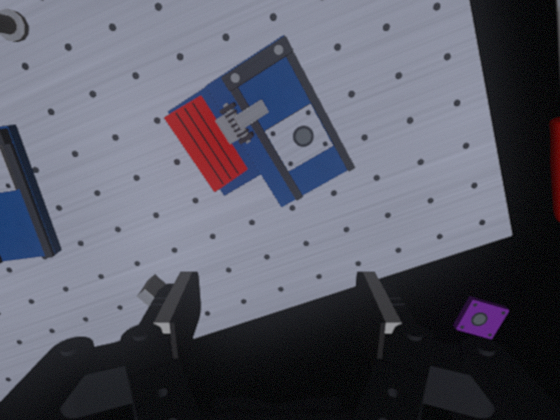

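The wrist view shows the target nest: cover hole (303,136), nose (245,115), red bar (207,142), stop bolts (279,49) and (235,78). An enlarged crop will give exact corners.

Run:
```python
import cv2
a=cv2.imread("pics/w1.png")[30:210,155:365]
cv2.imwrite("pics/c2.png",cv2.resize(a,None,fx=3.3,fy=3.3,interpolation=cv2.INTER_CUBIC))
```

```text
(no output)
```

View pics/c2.png

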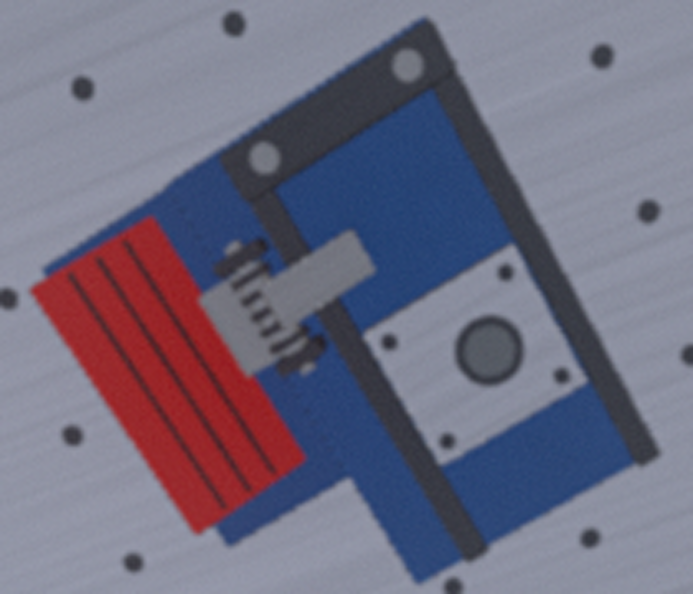

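Run:
```python
from h import *
c=np.load("pics/w1.npy",allow_pickle=True).item()
P=lambda u,v,z:ray(c,155+(u+.5)/3.3-.5,30+(v+.5)/3.3-.5,z,c["T"])[:2]
d=[((427,17,35),(58,-30)),((222,157,35),(58,30)),((659,455,29),(-65,-30)),((632,463,29),(-65,-23)),((488,548,29),(-65,23)),((466,560,29),(-65,30))]
W=np.array([P(*a) for a,_ in d]);N=np.array([b for _,b in d],float)
Wc,Nc=W-W.mean(0),N-N.mean(0)
a=np.arctan2((Nc[:,0]*Wc[:,1]-Nc[:,1]*Wc[:,0]).sum(),(Nc*Wc).sum())
R=np.array([[np.cos(a),-np.sin(a)],[np.sin(a),np.cos(a)]]);o=W.mean(0)-R@N.mean(0)
print("origin",o,"yaw",np.degrees(a),"res",np.round(W-(N@R.T+o),1).tolist())
for q in((588,382),(443,465),(365,330),(513,243)):print("cover",np.round((P(*q,32)-o)@R,1))
for q,z in(((198,533),54),((305,458),34),((32,288),54),((155,217),34)):print("bar",np.round((P(*q,z)-o)@R,1))
np.savez("nest.npz",R=R,o=o)
# fingertips in image (tool frame): pixels of tips at assumed tool z
M=np.array(c["mount"])
for q in((197,272),(180,272),(357,272),(376,272)):
    print("tip",[np.round(ray(c,*q,z,M)[:2],1).tolist() for z in(4,9,14)])
# top view check
t=np.load("pics/top0.npy",allow_pickle=True).item()
for q,n in(((326.9,204.6,29),(-65,-30)),((321,167.2,35),(58,-30))): print("topres",ray(t,*q)[:2]-(R@n+o))
s0=R@np.array([-37,31.5])+o; print("start",s0, "x dir",R[:,0])
```

```text
origin [ 544.40226281 -151.45020234] yaw 9.813437204749224 res [[-0.8, 0.7], [-1.7, -1.5], [-0.2, 0.6], [1.5, 1.1], [0.6, -0.4], [0.7, -0.5]]
cover [-37.6 -22. ]
cover [-37.5  21.2]
cover [ 3.1 20.7]
cover [  2.5 -22. ]
bar [-16.5  80.7]
bar [-17.   51.2]
bar [53.  80.8]
bar [52.9 50.7]
tip [[9.5, -32.5], [6.7, -33.8], [3.9, -35.0]]
tip [[9.5, -39.5], [6.7, -41.0], [3.9, -42.5]]
tip [[9.5, 33.2], [6.8, 34.4], [4.0, 35.7]]
tip [[9.5, 41.0], [6.8, 42.5], [4.0, 44.1]]
topres [-0.10147999  1.61015085]
topres [-3.72105107 -0.04062352]
start [ 502.57476977 -126.71741385] x dir [0.98536795 0.1704406 ]
```

Nest origin is (544.4, -151.5) with yaw 9.8°, and the cover's rear edge is at nest x -37.5. Next I turn 8° more and come down short of contact.

carry_out(slide=[[4,0,-33],[4,-1,-40],[4,0,-40],[0,0,-20],[0,0,0]], twist=[-0.07,-0.07,0,0,0], fingers=[0.78,0.78,0.78,0.78,0.78])

```text
t: 2.4
tcp_pos: [507.7, -128.0, 81.1]
tcp_rot: [179.9, 0.2, -29.2]
ft_force: [-0.1, 0.4, -0.5]
opening: 66.6
```

```bash
cat >> h.py <<'E'
def rep():
    s=env.state();z=np.load("nest.npz");R,o=z["R"],z["o"];p=np.array(s["tcp_pos"]);a=np.radians(s["tcp_rot"][2]-90)
    u=-np.array([np.cos(a),np.sin(a)])
    print("t",s["t"],"tcp",np.round(p,1),np.round(s["tcp_rot"],1),"F",np.round(s["ft_force"],1),"nest mid",np.round((p[:2]-o)@R,1),
     "push",np.round((p[:2]-38*u-o)@R,1),"bar",np.round((p[:2]+38*u-o)@R,1),"open",round(s["opening"],1))
E
python3 - <<'E'
from h import *
s,c=wrist("w2");rep()
c=env.read_camera("scene");cv2.imwrite("pics/s2.png",cv2.resize(c["img"][190:290,200:340,::-1],(560,400),interpolation=cv2.INTER_CUBIC))
w=cv2.imread("pics/w2.png");s=cv2.imread("pics/s2.png")
cv2.imwrite("pics/j2.png",np.hstack([cv2.resize(w,(420,315)),cv2.resize(s,(380,315))]))
E
```

```text
t 2.45 tcp [ 508.9 -128.2   82.3] [ 1.80e+02  1.00e-01 -2.92e+01] F [-0.3  0.5  0.2] nest mid [-31.1  29. ] push [-55.   -0.6] bar [-7.1 58.5] open 66.3
```

View pics/j2.png

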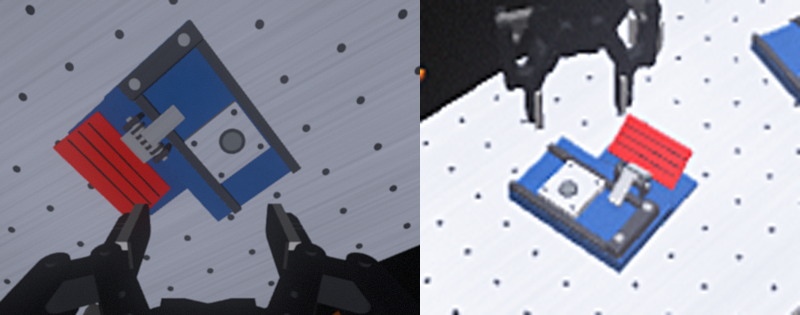

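carry_out(slide=[[0,3,-10],[0,0,-12],[0,0,-4],[0,0,-3],[0,0,0]], twist=[0,0,0,0,0], fingers=[0.78,0.78,0.78,0.78,0.78])

```text
t: 3.12
tcp_pos: [509.6, -124.2, 53.1]
tcp_rot: [180.0, 0.0, -29.1]
ft_force: [0.6, -1.1, -0.0]
opening: 66.7
```

carry_out(slide=[[0,0,-3],[0,0,-3],[0,0,0]], twist=[0,0,0], fingers=[0.78,0.78,0.78])

```text
t: 3.5
tcp_pos: [509.8, -124.3, 47.2]
tcp_rot: [-180.0, -0.0, -29.1]
ft_force: [0.4, 1.0, 0.2]
opening: 66.2
```

carry_out(slide=[[0,0,-3],[0,0,-2],[0,0,0]], twist=[0,0,0], fingers=[0.78,0.78,0.78])

```text
t: 3.88
tcp_pos: [509.9, -124.2, 42.3]
tcp_rot: [-180.0, -0.0, -29.1]
ft_force: [-0.1, 1.2, 2.8]
opening: 66.7
```

carry_out(slide=[[0,0,-2],[0,0,-2],[0,0,0]], twist=[0,0,0], fingers=[0.78,0.78,0.78])

```text
t: 4.25
tcp_pos: [509.9, -124.4, 38.3]
tcp_rot: [-180.0, -0.0, -29.1]
ft_force: [-0.4, 1.0, 4.1]
opening: 66.4
```

carry_out(slide=[[0,0,-2],[0,0,-2],[0,0,0]], twist=[0,0,0], fingers=[0.78,0.78,0.78])

```text
t: 4.62
tcp_pos: [510.2, -125.1, 34.7]
tcp_rot: [180.0, -0.1, -29.1]
ft_force: [0.0, -1.6, 7.2]
opening: 66.5
```

Run:
```python
from h import *
s,c=wrist("w3");rep()
c=env.read_camera("scene");s=cv2.resize(c["img"][205:290,215:315,::-1],(400,340),interpolation=cv2.INTER_CUBIC)
w=cv2.imread("pics/w3.png")
cv2.imwrite("pics/j3.png",np.hstack([cv2.resize(w[60:400,80:480],(400,340)),s]))
```

```text
t 4.675 tcp [ 510.1 -125.    34.7] [ 1.80e+02 -1.00e-01 -2.91e+01] F [-0.2 -2.4  7. ] nest mid [-29.3  31.9] push [-53.1   2.3] bar [-5.4 61.4] open 66.5
```

View pics/j3.png

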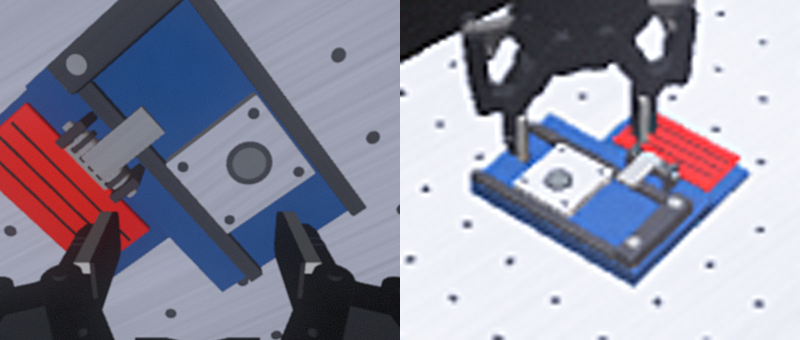

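The pusher fingertip sits in the channel behind the cover, and the other is pressing the red bar. I continue down and watch for the force to jump when the tip reaches the floor.

carry_out(slide=[[0,0,-2],[0,0,-2],[0,0,0]], twist=[0,0,0], fingers=[0.78,0.78,0.78])

```text
t: 5.1
tcp_pos: [510.5, -126.2, 31.8]
tcp_rot: [179.9, -0.2, -29.1]
ft_force: [-2.8, -5.0, 15.5]
opening: 66.7
```

carry_out(slide=[[0,0,-2],[0,0,0]], twist=[0,0], fingers=[0.78,0.78])

```text
t: 5.35
tcp_pos: [510.6, -126.3, 31.2]
tcp_rot: [179.9, -0.3, -29.1]
ft_force: [-5.8, -5.0, 26.8]
opening: 66.6
```

carry_out(slide=[[0,0,-1],[0,0,0]], twist=[0,0], fingers=[0.78,0.78])

```text
t: 5.6
tcp_pos: [510.6, -126.3, 31.2]
tcp_rot: [179.9, -0.3, -29.1]
ft_force: [-7.8, -4.4, 35.6]
opening: 66.9
```

The force jumped at TCP z 31.2. Before going on I want to know what was touched, from the torque and a picture.

Run:
```python
from h import *
s,c=wrist("w4");rep();print(np.round(s["ft_torque"],2))
a=c["img"][200:400,60:420,::-1]
z=env.read_camera("scene");b=cv2.resize(z["img"][215:275,225:305,::-1],(533,400),interpolation=cv2.INTER_CUBIC)
w=cv2.resize(c["img"][120:380,100:460,::-1],(554,400),interpolation=cv2.INTER_CUBIC)
cv2.imwrite("pics/j4.png",cv2.resize(np.hstack([w,b]),(800,294)))
```

```text
t 5.65 tcp [ 510.7 -126.3   31.2] [179.9  -0.3 -29.1] F [-7.8 -4.1 35.1] nest mid [-29.   30.5] push [-52.8   0.9] bar [-5.1 60.1] open 66.9
[-0.22  0.83  0.05]
```

View pics/j4.png

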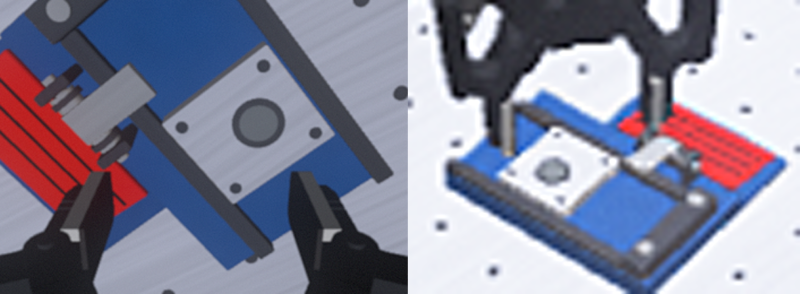

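The picture shows the pusher tip on the channel floor behind the cover and the nose raised, with the bar close to level. So TCP z 31.2 is floor contact, and the tips stand about 7 mm ahead of the TCP. I raise to about 3.5 mm above the floor and begin pushing.

carry_out(slide=[[0,0,4],[0,0,3],[0,0,0],[3,0.5,0],[3,0.5,0]], twist=[0,0,0,0,0], fingers=[0.78,0.78,0.78,0.78,0.78])

```text
t: 6.32
tcp_pos: [512.9, -123.8, 34.2]
tcp_rot: [179.8, 0.2, -29.0]
ft_force: [-6.2, -2.2, 9.1]
opening: 66.8
```

carry_out(slide=[[3,0.5,0],[3,0.5,0],[3,0.5,0],[0,0,0]], twist=[0,0,0,0], fingers=[0.78,0.78,0.78,0.78])

```text
t: 6.82
tcp_pos: [521.5, -121.7, 34.0]
tcp_rot: [179.9, 0.3, -29.1]
ft_force: [-6.0, -1.0, 8.8]
opening: 66.5
```

Run:
```python
from h import *
s,c=wrist("w5");rep()
z=env.read_camera("scene");b=cv2.resize(z["img"][215:275,225:305,::-1],(533,400),interpolation=cv2.INTER_CUBIC)
w=cv2.resize(c["img"][120:380,100:460,::-1],(554,400),interpolation=cv2.INTER_CUBIC)
cv2.imwrite("pics/j5.png",cv2.resize(np.hstack([w,b]),(800,294)))
```

```text
t 6.875 tcp [ 521.5 -121.7   34. ] [179.9   0.3 -29.1] F [-5.  -1.2  8.4] nest mid [-17.5  33.3] push [-41.3   3.7] bar [ 6.4 62.8] open 66.6
```

View pics/j5.png

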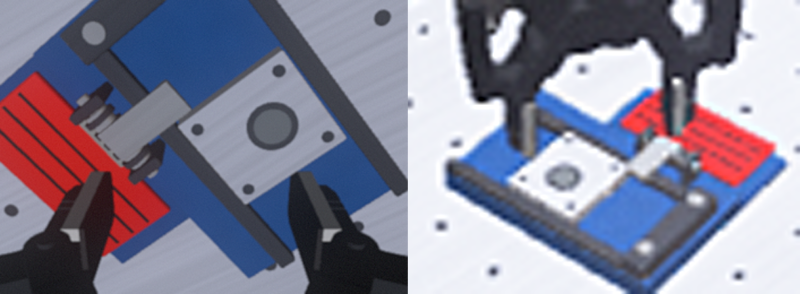

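The cover is moving and its front is nearly at the nose. I'll check the bar's angle numerically before going under.

Run:
```python
from h import *
c=np.load("pics/w5.npy",allow_pickle=True).item();n=np.load("nest.npz");R,o=n["R"],n["o"]
im=c["img"].astype(int);m=(im[...,0]>im[...,1]+60)&(im[...,0]>im[...,2]+50)
k,l,st,ce=cv2.connectedComponentsWithStats(m.astype(np.uint8));print(st[1:])
pts=np.argwhere(m&(np.indices(m.shape)[1]<340))[:,::-1]
for z in(27,32):
    q=np.array([(ray(c,u,v,z,c["T"])[:2]-o)@R for u,v in pts])
    for a in range(-15,56,10):
        s=q[abs(q[:,0]-a)<2]
        if len(s):print(z,a,np.round([s[:,1].min(),s[:,1].max()],1))
    print("x range",q[:,0].min(),q[:,0].max())
```

```text
[[  72  184  178  163 9325]]
27 -15 [47.2 82.1]
27 -5 [47.  67.3]
27 5 [47.9 58.7]
27 15 [49.6 82.5]
27 25 [49.7 82.5]
27 35 [47.1 82.4]
27 45 [47.2 82.6]
27 55 [47.4 82.1]
x range -17.122102741815716 53.823372582998836
32 -15 [44.8 78.4]
32 -5 [44.6 67.1]
32 5 [45.7 56.8]
32 15 [47.3 78.8]
32 25 [47.1 78.8]
32 35 [44.6 78.7]
32 45 [44.8 78.8]
32 55 [45.2 78.4]
x range -14.725750480231452 53.587310893094894
```

Measured at z 27, the bar spans y 47–82 and x -17 to 54. That means it is level, about 0.48, so the nose is well clear and I keep pushing.

carry_out(slide=[[4,0.7,0],[4,0.7,0],[4,0.7,0],[4,0.7,0],[0,0,0]], twist=[0,0,0,0,0], fingers=[0.78,0.78,0.78,0.78,0.78])

```text
t: 7.55
tcp_pos: [537.6, -118.8, 34.0]
tcp_rot: [179.9, 0.3, -29.1]
ft_force: [-4.3, -1.5, 9.0]
opening: 66.7
```

carry_out(slide=[[4,0.7,0],[4,0.7,0],[4,0.7,0],[0,0,0]], twist=[0,0,0,0], fingers=[0.78,0.78,0.78,0.78])

```text
t: 8.05
tcp_pos: [549.7, -116.7, 34.0]
tcp_rot: [179.9, 0.3, -29.1]
ft_force: [-4.7, -1.3, 8.4]
opening: 66.8
```

carry_out(slide=[[2,0.3,0],[2,0.4,0],[0,0,0]], twist=[0,0,0], fingers=[0.78,0.78,0.78])

```text
t: 8.43
tcp_pos: [553.2, -116.1, 34.0]
tcp_rot: [179.8, 0.3, -29.1]
ft_force: [-5.5, -1.1, 8.6]
opening: 66.7
```

Run:
```python
from h import *
s,c=wrist("w6");rep()
z=env.read_camera("scene");b=cv2.resize(z["img"][215:275,225:305,::-1],(533,400),interpolation=cv2.INTER_CUBIC)
w=cv2.resize(c["img"][120:380,100:460,::-1],(554,400),interpolation=cv2.INTER_CUBIC)
cv2.imwrite("pics/j6.png",cv2.resize(np.hstack([w,b]),(800,294)))
```

```text
t 8.475 tcp [ 553.2 -116.1   34. ] [179.8   0.3 -29.1] F [-6.7 -0.6  8. ] nest mid [14.7 33.4] push [-9.1  3.8] bar [38.6 63. ] open 66.5
```

View pics/j6.png

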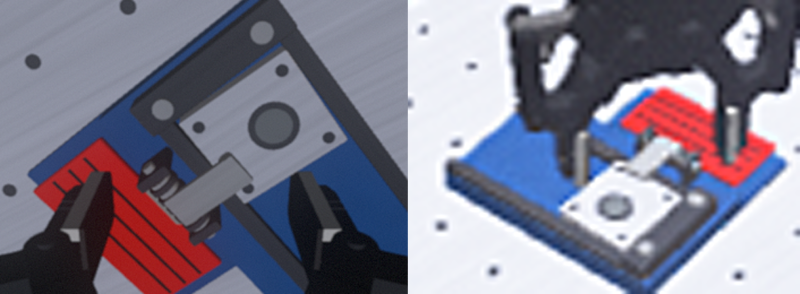

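The cover is under the raised nose and nearly at the stop. I close the last few millimetres slowly, watching the force.

carry_out(slide=[[1,0.2,0],[1,0.2,0],[0,0,0]], twist=[0,0,0], fingers=[0.78,0.78,0.78])

```text
t: 8.9
tcp_pos: [555.1, -115.7, 34.0]
tcp_rot: [179.8, 0.3, -29.1]
ft_force: [-6.3, -0.8, 8.8]
opening: 66.6
```

carry_out(slide=[[1,0.2,0],[1,0.2,0],[0,0,0]], twist=[0,0,0], fingers=[0.78,0.78,0.78])

```text
t: 9.28
tcp_pos: [556.0, -115.5, 33.9]
tcp_rot: [179.8, 0.4, -29.1]
ft_force: [-8.3, -2.9, 10.7]
opening: 66.7
```

carry_out(slide=[[1,0.2,0],[1,0.2,0],[0,0,0]], twist=[0,0,0], fingers=[0.78,0.78,0.78])

```text
t: 9.65
tcp_pos: [556.4, -115.4, 33.7]
tcp_rot: [179.7, 0.6, -29.0]
ft_force: [-11.8, -4.1, 11.1]
opening: 66.4
```

Run:
```python
from h import *
s,c=wrist("w7");rep()
cv2.imwrite("pics/j7.png",cv2.resize(c["img"][110:330,160:460,::-1],(780,572),interpolation=cv2.INTER_CUBIC))
```

```text
t 9.7 tcp [ 556.4 -115.5   33.8] [179.7   0.6 -29.1] F [-11.   -3.5  12.8] nest mid [18.  33.4] push [-5.9  3.8] bar [41.8 63. ] open 66.6
```

View pics/j7.png

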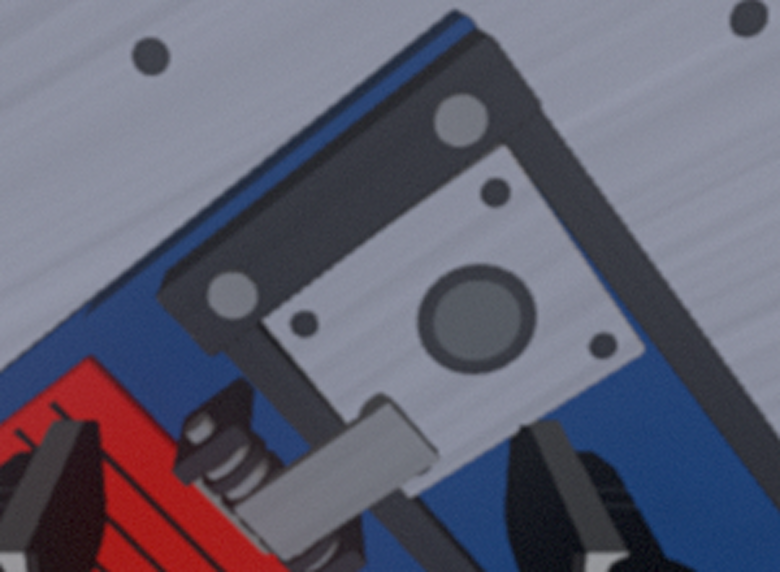

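The cover sits flush against the stop with no gap, and the push force has risen to about 11 N while the TCP has stalled. I back the pusher off a few mm with the bar still held, then raise to let the clip down.

carry_out(slide=[[-2,-0.3,0],[-2,-0.3,0],[-2,-0.4,0],[0,0,0]], twist=[0,0,0,0], fingers=[0.78,0.78,0.78,0.78])

```text
t: 10.2
tcp_pos: [555.9, -115.6, 34.4]
tcp_rot: [-180.0, 0.1, -29.1]
ft_force: [-0.7, 2.7, 5.5]
opening: 66.3
```

carry_out(slide=[[0,0,2],[0,0,2],[0,0,2],[0,0,2],[0,0,3]], twist=[0,0,0,0,0], fingers=[0.78,0.78,0.78,0.78,0.78])

```text
t: 10.82
tcp_pos: [556.8, -116.3, 45.2]
tcp_rot: [180.0, -0.0, -29.1]
ft_force: [0.4, -0.9, -0.5]
opening: 66.4
```

carry_out(slide=[[0,0,5],[0,0,15],[0,0,30],[0,0,40],[0,0,40]], twist=[0,0,0,0,0], fingers=[0.78,0.78,0.78,0.78,0.78])

```text
t: 11.45
tcp_pos: [556.6, -116.0, 177.4]
tcp_rot: [-180.0, -0.0, -29.1]
ft_force: [0.2, -0.2, -0.1]
opening: 66.8
```

carry_out(slide=[[-15,0,15],[0,0,0],[0,0,0]], twist=[0,0,0], fingers=[0.78,0.78,0.78])

```text
t: 11.82
tcp_pos: [540.4, -115.7, 189.1]
tcp_rot: [180.0, 0.1, -29.1]
ft_force: [-0.1, -0.2, 0.8]
opening: 66.8
```

Run:
```python
from h import *
s,c=wrist("w8");rep()
cv2.imwrite("pics/j8.png",cv2.resize(c["img"][20:230,130:410,::-1],(780,585),interpolation=cv2.INTER_CUBIC))
```

```text
t 11.875 tcp [ 540.6 -115.7  188.8] [180.    0.2 -29.1] F [-0.4 -0.4 -0.2] nest mid [ 2.3 35.9] push [-21.6   6.3] bar [26.2 65.4] open 66.4
```

View pics/j8.png

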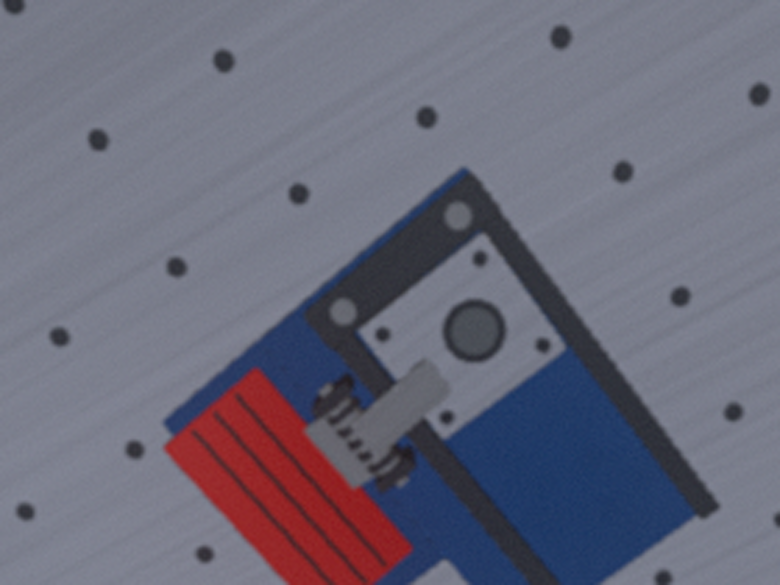

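The final view shows the cover flush at the stop and the nose lip resting on it, with the gripper clear. I do one numeric check, then hand in.

Run:
```python
from h import *
c=np.load("pics/w8.npy",allow_pickle=True).item();n=np.load("nest.npz");R,o=n["R"],n["o"]
P=lambda u,v,z:np.round((ray(c,130+u*280/780,20+v*210/585,z,c["T"])[:2]-o)@R,1)
print("hole",P(473,330,32),"rear corners",P(567,349,32),P(446,440,32),"front",P(485,233,32),P(358,329,32),"stop back",P(466,172,35),"rail end",P(718,507,29))
env.finish_job();rep()
```

```text
hole [23.2 -4.6] rear corners [  2.3 -21.9] [ 3. 21.] front [ 41.9 -23.1] [43.7 20.3] stop back [ 57.6 -28.6] rail end [-65.2 -29.4]
the job is handed in; nothing more can be done
the job is handed in; nothing more can be done
```

The cover is pushed home against the end stop and clamped under its clip, and I have handed the job in at about 12 s on the robot's clock.

- **Clip hold:** One fingertip pressed the red thumb bar level. Checked just before the cover went under, the bar was at about 0.48 rad, so the nose was well clear. The bar finger stayed at the same height for the whole push.
- **Push:** The other fingertip pushed the cover along the channel, about 43 mm. The TCP then stalled and the push force rose to about 11 N. The picture showed no gap at the stop.
- **Release:** I backed off and raised the tool. The nose came down on the cover, and the gripper ended about 160 mm above with no force on it.

**Checks that were less clean:**
- **Cover position:** The last picture shows the cover flush with the stop, but my pixel measurement gave its ends at nest x 2–3 and 42–44 mm, where 5 and 45 are ideal. I put this 1–3 mm difference down to the camera calibration and picking points by eye.
- **Back-off:** It only took up the push wind-up, so the pusher may have stayed lightly against the cover's rear edge as the tool lifted. Forces were near zero once the tool had lifted clear.
- **Floor touch:** The pusher fingertip touched the channel floor once, with about 36 N at the wrist, while I was finding the tip height.
- **Other objects:** I did not re-check the loaded nest or the other items at the end; the robot's path stayed away from them.

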